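# Clamp the matching spare module in the sprung board holder

## Robot

A 6-joint arm with a two-finger parallel gripper is mounted at the origin on a cart in front of the work surface, level with it; the furniture and walls round the work are solid. World frame = base frame: x ahead of the robot, y to its left, z up, the work surface at z = 0. Lengths are in m, angles in rad, forces in N, time in s.
With the tool pointing down it reaches from about 0.4 to 0.825 m from the base axis. Payload 7 kg.
Tool frame: the origin (TCP) lies at the very end of the fingers, on their centre line; the grasp point (between the pads) lies 19 mm behind it; y points along the fingers, x is the direction in which the jaws open and shut, and the axes are right-handed (so a half turn about y gives the same grasp; the last joint's range is limited). The gripper opens to 88 mm and grips with 3 to 60 N. Pads are 19 mm wide; open, the fingers measure 130 mm over their backs; the gripper's body (78 mm by 193 mm) begins 47 mm behind the grasp point.
Start: joints at [-0.903, 0.359, 0.012, 0, -1.224, -0.288], TCP at [0.25, -0.627, 0.227] pointing down, gripper open.
Joint ranges: [-3.07, 3.07], [-1.43, 2.12], [-1.02, 1.25], [-3.03, 1.67], [-3.05, -0], [-3.03, 3.03]. Speed limits (rad/s): [2.39, 2.39, 3.01, 3.14, 3.14, 3.14].

## Interface

Orientations are given as [roll, pitch, yaw] about the fixed x, y, z axes, in that order (R = Rz(yaw) Ry(pitch) Rx(roll)).
In Python, from station import arm gives the robot as it stands.
- The arm moves only by the tool move_arm, never from a script. Its arguments are lists of equal length, an entry for each row: "jaw": the closure, from 0 (fully open) to 1 (shut); "offset": the shift along the tool's x, y, z in m, a list of three; "roll": the turn about the tool's y in rad. In form: {"jaw": [jaw, ...], "offset": [[dx, dy, dz], ...], "roll": [roll, ...]}. A call has 1 to 5 rows; each row shifts and turns the commanded pose from where the row before left it, along the tool's axes as they then stand; what a row does not reach is not made up. A row lasts 1/8 s, in which the tool goes at most 62.5 mm and 10.7 degrees, less where a joint would pass 70% of its speed; a pose out of reach is approached as far as the arm can. A call is refused whole if a number of a shift passes 0.0625 or a number of a turn 0.188, either way. A call with a gripper value outside its range is refused whole. The fingers move at their own pace and stop on an object; "grip_force" is the grip in N (left out, the last holds). Time passes only in rows, so rows that do not move let the fingers close. It gives the time, the measured TCP pose, the force and the opening at its end, in the units of the state.
- arm.get_state(): the state, without advancing time (a new reading comes with each control period).
- arm.grab_frame(name): name is "scene" or "top"; returns a dict with "pixels" (480x640x3 uint8, blue, green, red), "fovy" (degrees; the focal length in pixels is half the picture's height over the tangent of half this angle, whatever the lens; pixels are square), "cx", "cy" (the principal point, pixels), "position" and "attitude" of the camera in the world. Camera axes: x right, y down, z forward; pixel columns grow to the right and rows downward; lengths in m; the calibration is good to about 2 mm. A picture is of the moment at which its call begins. There is no depth.
- arm.job_done(): hands the job in, once; it reports no verdict.
Trained networks look in a picture, given as the dict that the camera call returned (one of the last four; its "shot" number tells which), for a name from the list of things; names that differ only in an ending like _2 or _b are one class to them, and where a whole thing is asked for, a point or a joint stands for the part that bears it (a point fixed in the world has none). Each returns a list of dicts, best first, with "p" (0 to 1); they miss things now and then, are a little off and sometimes report something else, mostly with a low value. They report only what shows in the picture. A call takes as long as a camera call. They do not tell look-alikes from the thing itself.
- arm.recognise(picture, thing): "position" ([x, y, z] in m, in world coordinates, good to about 4 mm: the middle of the surface that is visible of it).
- arm.landmark_of(picture, thing): "position" ([x, y, z] in m, in world coordinates, good to about 4 mm: a listed point, or the origin of a listed thing).
The state is a dict: "t": time; "q": joint angles; "qd": joint speeds; "joint_efforts": joint torques, N m; "eef_pos": TCP position; "ee_rot": TCP orientation; "force": force on the tool from outside, world axes, zero at the start; "moment": the same for the moment, N m; "width": finger opening in m.
Only numpy, scipy, OpenCV 4.12 (cv2) and the standard library are available. Lean on these libraries where they do the work, as an engineer would, in place of code of your own. Each camera call takes 0.05 s, during which the arm holds its last target.

## Task

Look at the failed module in the yellow tray and, from the three spares on the pink foam, take the one whose board has the same outline. Clamp it in the spring-loaded board holder, heatsink up: its two ends must lie flat on the two narrow ledges under the lips, about centred across the jaws, held by the spring alone. Leave the other spares and all the failed modules where they lie.

Things in the scene. Friction and masses are not known exactly. Their poses are not given: they have to be found in the camera images.
- holder: Spring-loaded board holder, fixed on the bench: dark base, two rods, two black jaws 66 mm wide with aluminium ledges and lips; top 57 mm high. Origin: at bench height under the middle of a seated board; x along the rods, +x to the fixed jaw, z up. A seated board lies at x -45..45 mm, underside 45 mm up (ledge tops). Between the ledges nothing supports it.
- fixed_ledge (a point): Fixed jaw: inner corner of its upright wall (x = 45 mm of the holder) and its ledge's top (z = 45 mm), mid-width; axes as the holder's. The ledge sticks out 8 mm from the wall (x 37..45). A lip sticks out 3.5 mm above it, its underside 8 mm and its top 12 mm above the ledge. A board must come down in front of the lip, then slide under it.
- spring_ledge (a point): Sprung jaw, moves with it: inner corner of its wall (x = -39 mm of the holder at rest) and its ledge's top, mid-width; axes as the holder's. Ledge 12 mm deep, lip 4 mm deep, 8 to 12 mm above the ledge. At rest the walls are 84 mm apart; the 90 mm board needs the jaw 6 mm back when seated, 9.5 to 14 mm back while its other end comes down past the fixed lip onto the ledge.
- spring_jaw (a joint): How far the sprung jaw is pushed back along the holder's -x (m): 0 at rest, stop at 0.016, 0.006 with a board seated. Its spring takes about 3.8 N to start and 0.3 N more per mm.
- job_tray: Yellow shallow tray, 122 x 92 mm, rim 14 mm high, fixed, straight ahead of the robot, left of the power supply's front: the failed module of today's repair lies alone in it and is the sample to match. Origin: centre of its underside.
- reject_tray: Red shallow tray, 190 x 122 mm, rim 14 mm high, fixed, at the left behind the foam: holds two failed modules of earlier repairs, of no concern. Origin: centre of its underside.
- foam: Pink antistatic foam sheet, 300 mm along its y by 116 mm along its x, 6 mm thick, fixed, left of the robot: the three good spare modules lie on it about 100 mm apart, one of each outline, in any order. Origin: centre of its underside.
- spare_notch: Good spare module (green board, bright heatsink) on the foam. Board 90 (x) x 54 (y) x 3.2 mm; on its middle a heatsink 40 (x) x 30 (y) x 18 mm tall: grip across its 30 mm. Low parts: 10 mm tall beyond the heatsink's x ends, 1 mm beside it. 55 to 110 g. Origin: centre of the underside, z up. Outline: one notch, 26 x 11 mm, in the middle of the +y long side.
- spare_tongue: Good spare module (green board, bright heatsink) on the foam. Board 90 (x) x 54 (y) x 3.2 mm; on its middle a heatsink 40 (x) x 30 (y) x 18 mm tall: grip across its 30 mm. Low parts: 10 mm tall beyond the heatsink's x ends, 1 mm beside it. 55 to 110 g. Origin: centre of the underside, z up. Outline: both corners of the +x end cut off, 16 (x) x 14 mm, leaving a tongue 26 mm wide.
- spare_zed: Good spare module (green board, bright heatsink) on the foam. Board 90 (x) x 54 (y) x 3.2 mm; on its middle a heatsink 40 (x) x 30 (y) x 18 mm tall: grip across its 30 mm. Low parts: 10 mm tall beyond the heatsink's x ends, 1 mm beside it. 55 to 110 g. Origin: centre of the underside, z up. Outline: two diagonal corners (+x+y and -x-y) cut off, 20 (x) x 16 mm.
- dead_notch: Failed module (dull dark heatsink, scorched board) in the yellow or red tray; size and axes as spare_notch. Outline: one notch, 26 x 11 mm, in the middle of the +y long side.
- dead_tongue: Failed module (dull dark heatsink, scorched board) in the yellow or red tray; size and axes as spare_tongue. Outline: both corners of the +x end cut off, 16 (x) x 14 mm, leaving a tongue 26 mm wide.
- dead_zed: Failed module (dull dark heatsink, scorched board) in the yellow or red tray; size and axes as spare_zed. Outline: two diagonal corners (+x+y and -x-y) cut off, 20 (x) x 16 mm.
Mind the look-alikes: they are no part of the job. Leave any white look-alike of the spare_notch alone.

How it is judged:
By the outcome, as a careful person would: the job done as asked, in the order asked, and still so for the second after the job is handed in, with the robot touching nothing.
It also fails if it takes over 58 s, if anything falls off the work surface, if the arm or the gripper's body presses on something with over 40 N, if the wrist force passes 120 N, or if a joint passes its speed limit or range.

## Working session

There is one attempt and no reset: what is moved stays moved. The work goes in short steps, Python scripts to look and compute and a tool call to move; the robot and the scene stay as the last step left them, time stands still between calls to the robot, and variables do not carry over. Pictures are saved under pics/ and viewed, and the job is handed in when it is done.

Besides the shell and the picture viewer there is one more tool, called after "Request:" as a command line: name --pt "numbers of a row" for each row, then --argument value for the rest. move_arm: Moves the arm, as the interface text tells. Its arguments: {"type":"object","properties":{"jaw":{"type":"array","items":{"type":"number"}},"offset":{"type":"array","items":{"type":"array","items":{"type":"number"}}},"roll":{"type":"array","items":{"type":"number"}},"grip_force":{"type":"number"}},"required":["jaw","offset","roll"]}

```bash
ls -la; mkdir -p pics
python3 - <<'E'
from station import arm
import cv2,numpy as np
s=arm.get_state();print({k:np.round(v,4).tolist() for k,v in s.items()})
for n in("scene","top"):
    f=arm.grab_frame(n);cv2.imwrite(f"pics/{n}0.png",f["pixels"]);print(n,f["fovy"],f["cx"],f["cy"],np.round(f["position"],4).tolist(),np.round(f["attitude"],4).tolist(),f["shot"])
    np.savez(f"pics/{n}0.npz",pixels=f["pixels"],fovy=f["fovy"],cx=f["cx"],cy=f["cy"],position=f["position"],attitude=f["attitude"])
    for th in("holder","fixed_ledge","spring_ledge","job_tray","reject_tray","foam","spare_notch","spare_tongue","spare_zed","dead_notch","dead_tongue","dead_zed"):
        for fn in(arm.landmark_of,):
            r=fn(f,th);print(th,[(round(d["p"],2),np.round(d["position"],4).tolist()) for d in r[:4]])
print(arm.get_state()["t"])
E
```

```text
total 12
drwxr-xr-x  3 agent agent 4096 Dec  6 15:21 .
drwxr-xr-x 23 root  root  4096 Dec  6 15:21 ..
drwxr-xr-x  2 agent agent 4096 Dec  6 15:21 pics
{'t': 0.0, 'q': [-0.9029, 0.3594, 0.0111, -0.0003, -1.2241, -0.2881], 'qd': [-0.0009, 0.0008, -0.0002, -0.0014, 0.0013, 0.001], 'joint_efforts': [0.0001, -58.2712, 29.3061, 6.997, 0.0071, -0.0001], 'eef_pos': [0.25, -0.6265, 0.2256], 'ee_rot': [-1.5706, -0.0016, 1.9505], 'force': [-0.571, -0.6153, -0.397], 'moment': [0.0242, 0.0434, 0.051], 'width': 0.0875}
scene 43.193750425163216 315.81348972968664 235.32538159721017 [-0.1445, 0.7774, 0.9671] [-2.2726, -0.0002, -2.4541] 1
holder [(0.82, [0.5194, -0.3764, 0.0009])]
fixed_ledge [(0.67, [0.5469, -0.4055, 0.0443])]
spring_ledge [(0.61, [0.487, -0.3507, 0.0433])]
job_tray [(0.8, [0.4099, -0.0331, 0.0013]), (0.58, [0.4101, -0.0318, 0.002])]
reject_tray [(0.88, [0.6671, 0.3107, -0.0001])]
foam [(0.9, [0.4991, 0.2397, -0.005]), (0.2, [0.4077, -0.0364, -0.0007])]
spare_notch [(0.91, [0.5087, 0.2339, 0.0036]), (0.57, [0.402, -0.1876, 0.0002])]
spare_tongue [(0.63, [0.4957, 0.1375, 0.0074]), (0
[... 425 characters left out ...]
 -0.4104, 0.0462])]
fixed_ledge [(0.56, [0.5483, -0.4069, 0.0479])]
spring_ledge [(0.78, [0.4862, -0.3549, 0.0461])]
job_tray [(0.89, [0.4101, -0.0339, -0.0004])]
reject_tray [(0.92, [0.6642, 0.31, -0.0007])]
foam [(0.76, [0.5014, 0.2371, -0.0015]), (0.24, [0.5136, -0.3763, -0.0035])]
spare_notch [(0.84, [0.5072, 0.2333, 0.0055]), (0.82, [0.4029, -0.1886, 0.0064]), (0.5, [0.4126, -0.0287, 0.0027])]
spare_tongue [(0.64, [0.4994, 0.1397, 0.0067])]
spare_zed [(0.57, [0.5093, 0.3328, 0.0069]), (0.3, [0.501, 0.1403, 0.007]), (0.16, [0.5489, -0.4087, 0.0475])]
dead_notch [(0.91, [0.6687, 0.2652, 0.0069])]
dead_tongue [(0.55, [0.414, -0.032, 0.0012])]
dead_zed [(0.82, [0.6678, 0.3549, 0.0071])]
1.3
```

View pictures.

View pics/top0.png

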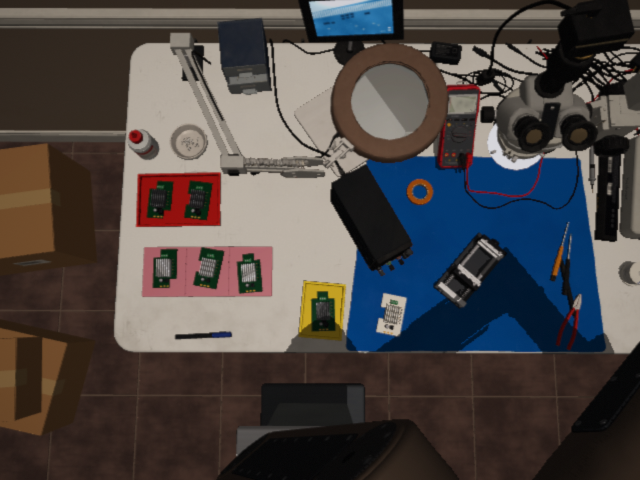

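View pics/scene0.png

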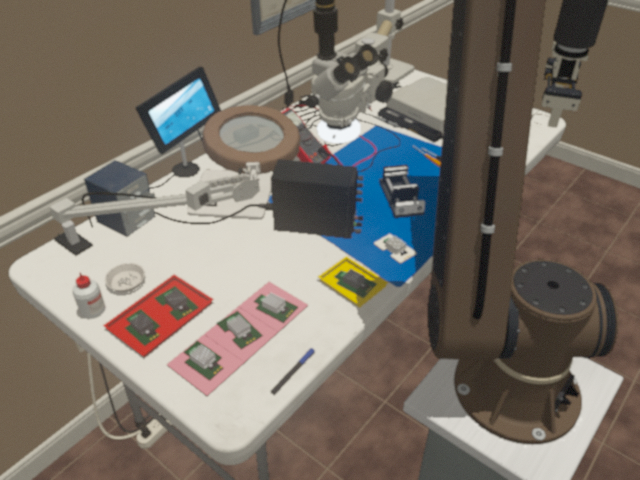

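```bash
cat > h.py <<'E'
import numpy as np,cv2
from scipy.spatial.transform import Rotation as R
def K(f):
    h=f["pixels"].shape[0];fl=h/2/np.tan(np.radians(float(f["fovy"]))/2);return fl,float(f["cx"]),float(f["cy"])
def rot(f): return R.from_euler("xyz",np.asarray(f["attitude"])).as_matrix()
def proj(f,P):
    P=np.atleast_2d(P);fl,cx,cy=K(f);c=(P-np.asarray(f["position"]))@rot(f)
    return np.c_[cx+fl*c[:,0]/c[:,2],cy+fl*c[:,1]/c[:,2]]
def back(f,uv,z):
    uv=np.atleast_2d(uv).astype(float);fl,cx,cy=K(f)
    d=np.c_[(uv[:,0]-cx)/fl,(uv[:,1]-cy)/fl,np.ones(len(uv))]@rot(f).T
    p=np.asarray(f["position"]);return p+d*((z-p[2])/d[:,2])[:,None]
def rect(f,x0,x1,y0,y1,z,s):
    # image: up=+x, left=+y ; s px per m
    W=int((y1-y0)*s);H=int((x1-x0)*s)
    c=np.array([[x1,y1,z],[x1,y0,z],[x0,y0,z],[x0,y1,z]])
    M=cv2.getPerspectiveTransform(proj(f,c).astype(np.float32),np.float32([[0,0],[W,0],[W,H],[0,H]]))
    return cv2.warpPerspective(f["pixels"],M,(W,H),flags=cv2.INTER_CUBIC)
E
python3 - <<'E'
from h import *
f=dict(np.load("pics/top0.npz"));g=dict(np.load("pics/scene0.npz"))
a=rect(f,.43,.57,.08,.39,.009,2500);cv2.imwrite("pics/foam0.png",a)
b=rect(f,.36,.47,-.09,.03,.006,3000);c=rect(g,.36,.47,-.09,.03,.006,3000);cv2.imwrite("pics/tray0.png",np.hstack([b,c]))
d=rect(f,.43,.61,-.48,-.28,.045,2000);e=rect(g,.43,.61,-.48,-.28,.045,2000);cv2.imwrite("pics/hold0.png",np.hstack([d,e]))
E
```

```text
(no output)
```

View pics/foam0.png

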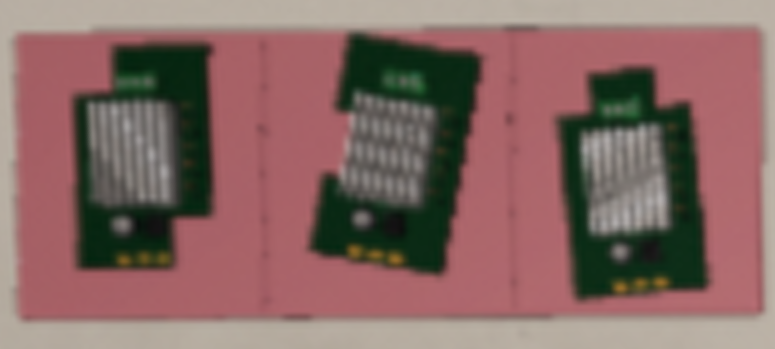

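View pics/tray0.png

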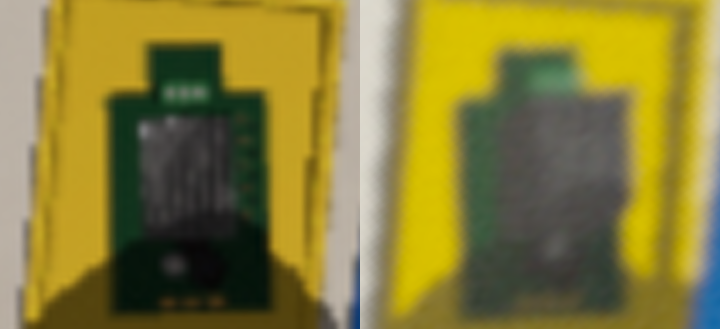

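View pics/hold0.png

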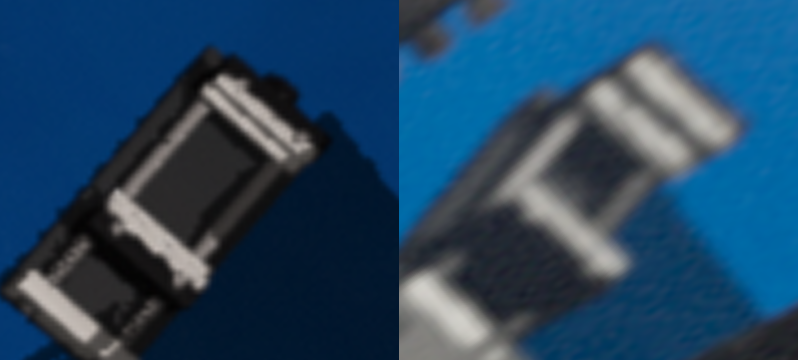

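```bash
cat >> h.py <<'E'
def lines(f,img,segs,o,s,col):
    for a,b in segs:
        p=(proj(f,np.array([a,b]))-o+.5)*s-.5
        cv2.line(img,tuple(int(round(v*16)) for v in p[0]),tuple(int(round(v*16)) for v in p[1]),col,1,cv2.LINE_AA,4)
def T(x,y,z,yaw,P):
    c,s=np.cos(yaw),np.sin(yaw);P=np.asarray(P,float)
    return np.c_[x+c*P[...,0].ravel()-s*P[...,1].ravel(),y+s*P[...,0].ravel()+c*P[...,1].ravel(),z+P[...,2].ravel()].reshape(P.shape)
def rectseg(x0,x1,y0,y1,z):
    c=[(x0,y0,z),(x1,y0,z),(x1,y1,z),(x0,y1,z)];return [(c[i],c[(i+1)%4]) for i in range(4)]
def holdersegs(d=0.):
    L=rectseg(.0415,.045,-.033,.033,.057)+rectseg(.037,.045,-.033,.033,.045)
    M=rectseg(-.039-d,-.035-d,-.033,.033,.057)+rectseg(-.039-d,-.027-d,-.033,.033,.045)
    return np.array(L+M)
def crop(f,c,w,h,s):
    o=np.array([int(c[0]-w/2),int(c[1]-h/2)])
    im=f["pixels"][o[1]:o[1]+h,o[0]:o[0]+w];return cv2.resize(im,None,fx=s,fy=s,interpolation=cv2.INTER_CUBIC),o
E
python3 - <<'E'
from h import *
f=dict(np.load("pics/top0.npz"));g=dict(np.load("pics/scene0.npz"))
H=(.517,-.377,0,np.radians(-42.))
out=[]
for im in(f,g):
    c=proj(im,[H[0],H[1],.03])[0]
    a,o=crop(im,c,90 if im is f else 70,90 if im is f else 70,4.4 if im is f else 5.6)
    s=4.4 if im is f else 5.6
    b=a.copy();lines(im,b,T(*H,holdersegs()),o,s,(0,0,255))
    out.append(cv2.resize(np.vstack([b]),(392,392)));out.append(cv2.resize(a,(392,392)))
    print(proj(im,T(*H,[[[.045,0,.045],[-.039,0,.045]]])[0]))
cv2.imwrite("pics/hold1.png",np.vstack([np.hstack(out[:2]),np.hstack(out[2:])])[:, :])
E
python3 -c "
import cv2;a=cv2.imread('pics/hold1.png');print(a.shape);cv2.imwrite('pics/hold1a.png',a[:392]);cv2.imwrite('pics/hold1b.png',a[392:])"
```

```text
[[488.97104511 248.22065161]
 [465.07312284 275.77785699]]
[[395.5329601  171.57467864]
 [403.61960421 189.73072862]]
(784, 784, 3)
```

View pics/hold1a.png

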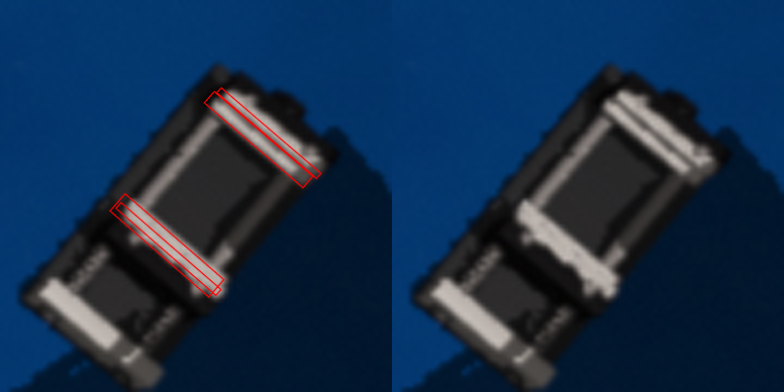

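View pics/hold1b.png

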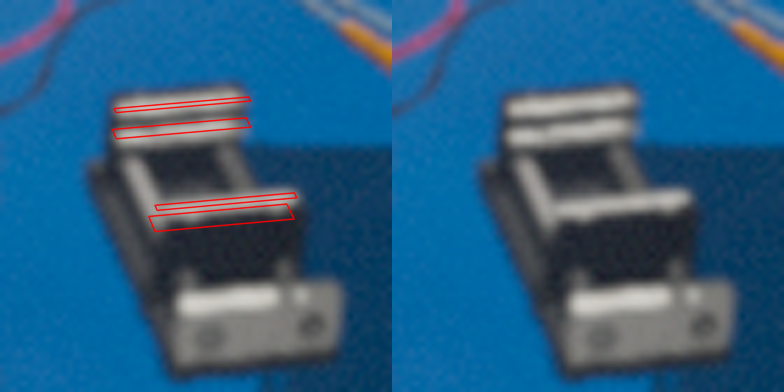

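```bash
cat > fit.py <<'E'
from h import *
from scipy.optimize import minimize
f=dict(np.load("pics/top0.npz"));g=dict(np.load("pics/scene0.npz"))
tong=np.array([(-45,-27),(29,-27),(29,-13),(45,-13),(45,13),(29,13),(29,27),(-45,27)])/1000.
S=8
def fitboard(f,x0,foamz=.0092):
    im=f["pixels"].astype(float)
    c=proj(f,[x0[0],x0[1],foamz])[0];o=(c-28).astype(int);sub=im[o[1]:o[1]+56,o[0]:o[0]+56]
    b,gg,r=sub[...,0],sub[...,1],sub[...,2]
    # pinkness: r-g ; board ~<=0, pink>0
    pk=r-gg; hi=np.percentile(pk,80); m=np.clip(1-pk/hi,0,1)
    def rend(p,h=True):
        P=T(p[0],p[1],foamz,p[2],np.c_[tong,np.zeros(8)])
        q=[proj(f,P)]
        if h:
            hs=np.array([(sx*.02,sy*.015,z) for sx in(-1,1) for sy in(-1,1) for z in(0,.018)])
            q.append(cv2.convexHull(proj(f,T(p[0],p[1],foamz,p[2],hs)).astype(np.float32))[:,0])
        a=np.zeros((56*S,56*S),np.uint8)
        for k in q: cv2.fillPoly(a,[np.round(((k-o+.5)*S-.5)*16).astype(np.int32)],255,cv2.LINE_8,4)
        return cv2.resize(a,(56,56),interpolation=cv2.INTER_AREA)/255.
    D=proj(f,T(*[p for p in(x0[0],x0[1],foamz,x0[2])],np.c_[tong*1.25,np.zeros(8)]))
    w=np.zeros((56,56),np.uint8);cv2.fillPoly(w,[cv2.convexHull(np.round(D-o).astype(np.int32))],1)
    best=min((minimize(lambda p:(((rend(p)-m)**2)*w).sum(),[x0[0]+dx,x0[1]+dy,x0[2]],method="Nelder-Mead",options=dict(initial_simplex=[[x0[0]+dx,x0[1]+dy,x0[2]],[x0[0]+.005,x0[1],x0[2]],[x0[0],x0[1]+.005,x0[2]],[x0[0],x0[1],x0[2]+.06]])) for dx,dy in((.002,.001),(-.002,-.001))),key=lambda r:r.fun)
    return best.x,best.fun
for n,im in(("top",f),("scene",g)):
    r,e=fitboard(im,[.4975,.138,.087]);print(n,np.round(r[:2],4),np.degrees(r[2]).round(2),round(e,2))
# holder gradient fit
def fith(f,x0):
    L=cv2.GaussianBlur(f["pixels"],(0,0),.7).astype(np.float32).sum(2)/3
    from scipy.ndimage import map_coordinates as mc
    # (a,b,outward dir) : bright inside, dark outside edges
    w=.033
    E=[((.037,-w,.045),(.037,w,.045),(-.004,0,0)),((-.027,-w,.045),(-.027,w,.045),(.004,0,0)),
       ((.0415,-w,.057),(.0415,w,.057),(-.003,0,0)),
       ((-.035,-w,.057),(-.035,w,.057),(.003,0,0))]
    EE=[((.037,s*w,.045),(.0415,s*w,.045),(0,s*.004,0)) for s in(1,-1)]+[((-.039,s*w,.057),(-.035,s*w,.057),(0,s*.004,0)) for s in(1,-1)]+[((.0415,s*w,.057),(.045,s*w,.057),(0,s*.004,0)) for s in(1,-1)]+[((-.035,s*w,.045),(-.027,s*w,.045),(0,s*.004,0)) for s in(1,-1)]
    def sc(p):
        tot=0
        for k,(a,b,d) in enumerate(E+EE):
            a,b,d=map(np.array,(a,b,d));t=np.linspace(.03,.97,40)[:,None];q=a+t*(b-a)
            i=proj(f,T(p[0],p[1],0,p[2],q-d*.5));o=proj(f,T(p[0],p[1],0,p[2],q+d*.5))
            v=(mc(L,[i[:,1],i[:,0]],order=1)-mc(L,[o[:,1],o[:,0]],order=1)).mean()
            tot+=v*(1 if k<4 else .7)
        return -tot
    from scipy.optimize import differential_evolution as de
    r=de(sc,[(x0[0]-.01,x0[0]+.01),(x0[1]-.01,x0[1]+.01),(x0[2]-.1,x0[2]+.1)],seed=1,tol=1e-6,popsize=25)
    return r.x,r.fun
for n,im in(("top",f),("scene",g)):
    r,e=fith(im,[.517,-.377,np.radians(-42)]);print(n,np.round(r[:2],4),np.degrees(r[2]).round(2),round(e,1))
    c=proj(im,[r[0],r[1],.03])[0];s=6
    a,o=crop(im,c,65,65,s);b=a.copy();lines(im,b,T(r[0],r[1],0,r[2],holdersegs()),o,s,(0,0,255));cv2.imwrite(f"pics/fit_{n}.png",np.hstack([b,a]))
E
python3 fit.py; python3 -c "
import cv2,numpy as np
cv2.imwrite('pics/fitb.png',np.hstack([cv2.imread('pics/fit_%s.png'%n)[:,:390] for n in('top','scene')]))"
```

```text
top [0.4972 0.1378] 5.6 39.99
scene [0.4959 0.1406] 5.32 15.01
top [ 0.5154 -0.3805] -41.78 -481.0
scene [ 0.5168 -0.3752] -44.41 -157.2
```

View pics/fitb.png

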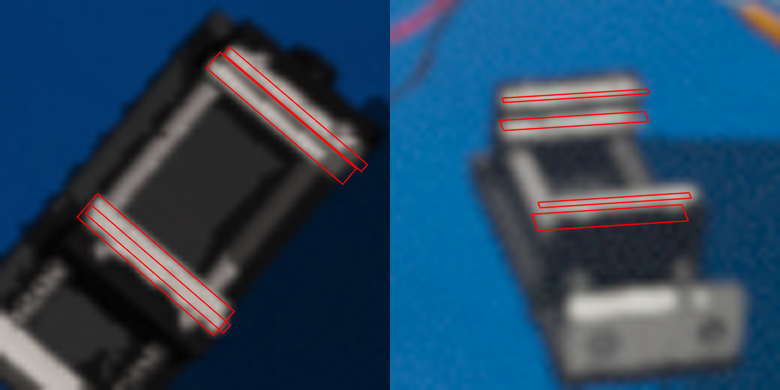

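```bash
sed -e 's/    w=.033/    pass/' -e 's/def sc(p):/def sc(p):\n        w=p[3]; E,EE=mk(w)/' fit.py > fit2.py
python3 - <<'E'
s=open('fit2.py').read()
i=s.index("    E=[((.037");j=s.index("    def sc(p)")
blk=s[i:j]
mk="    def mk(w):\n"+"\n".join("    "+l for l in blk.rstrip().split("\n"))+"\n        return E,EE\n"
s=s[:i]+mk+s[j:]
s=s.replace("(x0[2]-.1,x0[2]+.1)]","(x0[2]-.1,x0[2]+.1),(.027,.035)]").replace("round(e,1))","round(e,1),r[3])").replace("holdersegs()","holdersegs()*[1,r[3]/.033,1]")
k=s.index('for n,im in(("top",f),("scene",g)):\n    r,e=fitb');l=s.index("# holder")
s=s[:k]+s[l:]
open('fit2.py','w').write(s)
E
python3 fit2.py; python3 -c "
import cv2,numpy as np
cv2.imwrite('pics/fitb2.png',np.hstack([cv2.imread('pics/fit_%s.png'%n)[:,:390] for n in('top','scene')]))"
```

```text
top [ 0.5163 -0.3798] -40.63 -545.3 0.030993287366660516
scene [ 0.5165 -0.3757] -44.64 -159.6 0.033706164220314784
```

View pics/fitb2.png

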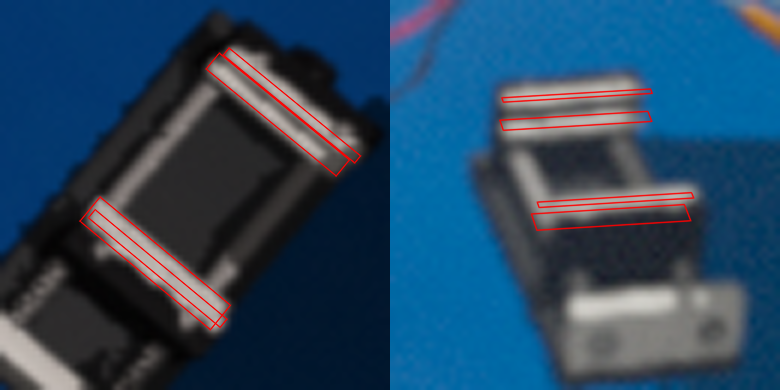

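```bash
cat > plan.py <<'E'
import sys,numpy as np
# python3 plan.py x y z yawdeg  x y z yawdeg n ... : from pose, to pose in n rows (shift in axes before turn)
def rows(p0,y0,p1,y1,n):
    p0=np.array(p0,float);p1=np.array(p1,float);out=[];y=np.radians(y0);a=-(np.radians(y1)-y)/n
    for k in range(n):
        d=(p1-p0)/n;c,s=np.cos(y),np.sin(y)
        out.append([round(d[0]*c+d[1]*s,4),round(-d[2],4),round(-d[0]*s+d[1]*c,4)]);y-=a
    return out,round(a,4)
v=list(map(float,sys.argv[1:]));p,y=v[:3],v[3];v=v[4:]
while v:
    q,y1,n=v[:3],v[3],int(v[4]);o,a=rows(p,y,q,y1,n);print(o,"roll",a,"len",round(float(np.linalg.norm(o[0])),4));p,y=q,y1;v=v[5:]
E
python3 plan.py .25 -.6265 .2256 111.76  .46 -.30 .22 104 8  .4972 .1385 .18 95.4 9  .4972 .1385 .06 95.4 3
```

```text
[[np.float64(0.0282), np.float64(0.0007), np.float64(-0.0395)], [np.float64(0.0288), np.float64(0.0007), np.float64(-0.039)], [np.float64(0.0295), np.float64(0.0007), np.float64(-0.0385)], [np.float64(0.0301), np.float64(0.0007), np.float64(-0.038)], [np.float64(0.0308), np.float64(0.0007), np.float64(-0.0375)], [np.float64(0.0314), np.float64(0.0007), np.float64(-0.037)], [np.float64(0.032), np.float64(0.0007), np.float64(-0.0364)], [np.float64(0.0326), np.float64(0.0007), np.float64(-0.0359)]] roll 0.0169 len 0.0485
[[np.float64(0.0463), np.float64(0.0044), np.float64(-0.0158)], [np.float64(0.0465), np.float64(0.0044), np.float64(-0.015)], [np.float64(0.0468), np.float64(0.0044), np.float64(-0.0142)], [np.float64(0.047), np.float64(0.0044), np.float64(-0.0135)], [np.float64(0.0472), np.float64(0.0044), np.float64(-0.0127)], [np.float64(0.0474), np.float64(0.0044), np.float64(-0.0119)], [np.float64(0.0476), np.float64(0.0044), np.float64(-0.0111)], [np.float64(0.0478), np.float64(0.0044), np.float64(-0.0103)], [np.float64(0.048), np.float64(0.0044), np.float64(-0.0095)]] roll 0.0167 len 0.0491
[[np.float64(0.0), np.float64(0.04), np.float64(-0.0)], [np.float64(0.0), np.float64(0.04), np.float64(-0.0)], [np.float64(0.0), np.float64(0.04), np.float64(-0.0)]] roll -0.0 len 0.04
```

Candidates, by pixel in the top view:
- Spares on the foam: zed (164,268), notch (208,267), tongue (249,272).
- White look-alike: (392,313).
- Failed modules: tongue in the yellow tray (323,311), two in the red tray (160,200) and (198,200).

The sample in the yellow tray has both corners of one end cut off, leaving a tongue. The crop of the foam shows the same outline on the right-hand spare at (249,272), so that's my choice. It lies at about (0.497, 0.138) with yaw +5.4°.

The holder sits at about (0.516, -0.378) with yaw about -41.5°.

Request:
move_arm --jaw '[0.42,0.42,0.42,0.42,0.42]' --pt "0.028 0 -0.0395" --pt "0.029 0 -0.039" --pt "0.0295 0 -0.0385" --pt "0.03 0 -0.038" --pt "0.031 0 -0.0375" --roll '[0.017,0.017,0.017,0.017,0.017]' --grip_force 25

```text
t: 1.92
eef_pos: [0.3821, -0.4215, 0.2268]
ee_rot: [-1.571, 0.0, 1.865]
force: [1.7, 0.3, 0.2]
width: 0.0515
```

Request:
move_arm --jaw '[0.42,0.42,0.42,0.42,0.42]' --pt "0.0315 0 -0.037" --pt "0.032 0 -0.0365" --pt "0.033 0 -0.036" --pt "0.046 0.004 -0.016" --pt "0.0465 0.004 -0.015" --roll '[0.017,0.017,0.017,0.017,0.017]'

```text
t: 2.55
eef_pos: [0.4691, -0.2012, 0.2185]
ee_rot: [-1.571, 0.0, 1.78]
force: [0.5, -0.2, -0.0]
width: 0.0508
```

Request:
move_arm --jaw '[0.42,0.42,0.42,0.42,0.42]' --pt "0.047 0.004 -0.014" --pt "0.047 0.004 -0.0135" --pt "0.047 0.004 -0.013" --pt "0.047 0.004 -0.012" --pt "0.0475 0.004 -0.011" --roll '[0.017,0.017,0.017,0.017,0.017]'

```text
t: 3.18
eef_pos: [0.4902, 0.0419, 0.1988]
ee_rot: [-1.572, -0.0, 1.695]
force: [0.8, -0.5, 0.4]
width: 0.0503
```

Request:
move_arm --jaw '[0.42,0.42,0.42]' --pt "0.048 0.004 -0.01" --pt "0.048 0.004 -0.0095" --pt "0 0 0" --roll '[0.017,0.017,0]'

```text
t: 3.55
eef_pos: [0.4986, 0.1406, 0.1902]
ee_rot: [-1.571, 0.0, 1.665]
force: [0.1, 0.2, 0.1]
width: 0.0507
```

```bash
python3 - <<'E'
from station import arm
import cv2,numpy as np
for n in("scene","top"):
    f=arm.grab_frame(n);cv2.imwrite(f"pics/{n}1.png",f["pixels"])
    np.savez(f"pics/{n}1.npz",**{k:f[k] for k in("pixels","fovy","cx","cy","position","attitude")})
    for th in("holder","fixed_ledge","spring_ledge"):
        r=arm.landmark_of(f,th);print(n,th,[(round(d["p"],2),np.round(d["position"],4).tolist()) for d in r[:2]])
E
sed -i 's/top0/top1/;s/scene0/scene1/' fit2.py; python3 fit2.py; python3 -c "
import cv2,numpy as np
cv2.imwrite('pics/fitb3.png',np.hstack([cv2.imread('pics/fit_%s.png'%n)[:,:390] for n in('top','scene')]))
cv2.imwrite('pics/raw3.png',np.hstack([cv2.imread('pics/fit_%s.png'%n)[:,390:] for n in('top','scene')]))"
```

```text
scene holder [(0.68, [0.5189, -0.3765, 0.0002])]
scene fixed_ledge [(0.86, [0.5487, -0.4068, 0.0458])]
scene spring_ledge [(0.74, [0.5063, 0.3325, 0.0075]), (0.62, [0.4891, -0.3517, 0.0463])]
top holder [(0.75, [0.5156, -0.3777, -0.0019])]
top fixed_ledge [(0.67, [0.5493, -0.4108, 0.0469])]
top spring_ledge [(0.91, [0.485, -0.3542, 0.0481])]
top [ 0.5163 -0.3799] -40.85 -610.5 0.031052427869837085
scene [ 0.5172 -0.3749] -44.57 -163.9 0.03271861358072034
```

View pics/fitb3.png

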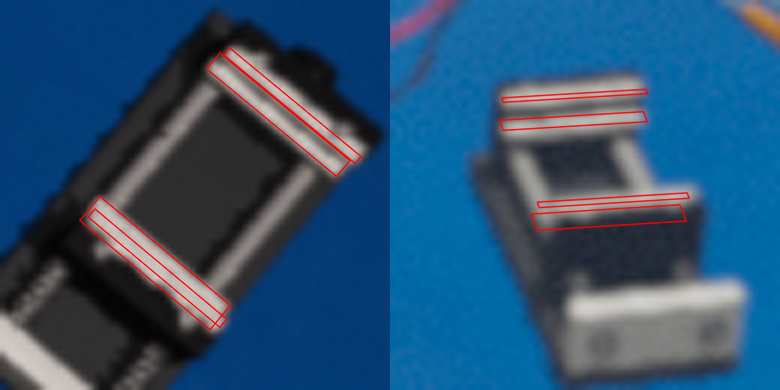

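View pics/raw3.png

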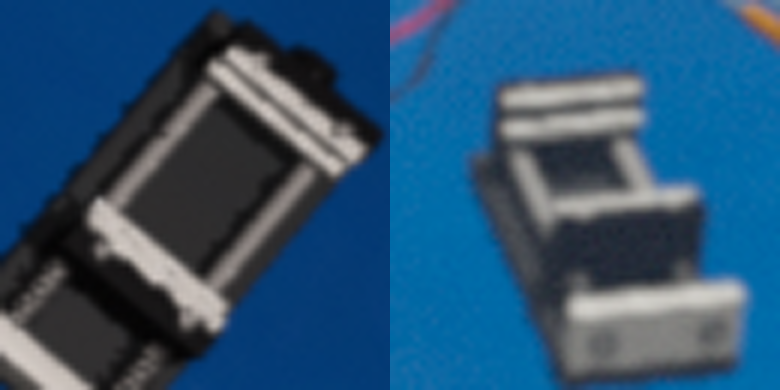

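View pics/scene1.png

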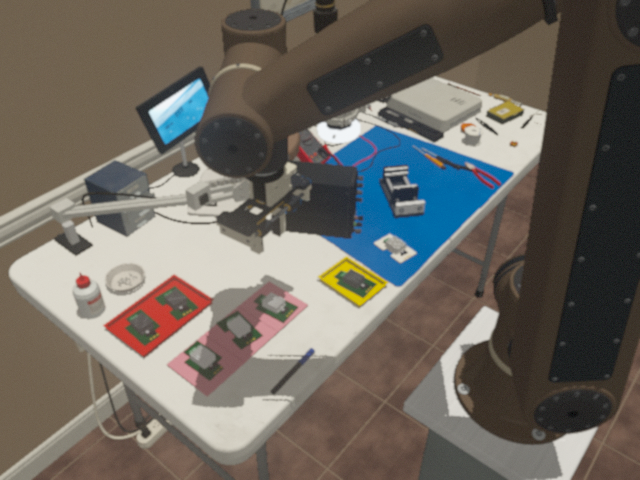

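Run:
```python
from h import *
g=dict(np.load("pics/scene1.npz"));f=dict(np.load("pics/top1.npz"))
out=[]
for H in((.5163,-.3799,0,np.radians(-40.85)),(.517,-.377,0,np.radians(-40.85))):
  for im in (g,):
    c=proj(im,[.5172,-.3749,.03])[0];s=6;a,o=crop(im,c,65,65,s);lines(im,a,T(*H,holdersegs()*[1,.031/.033,1]),o,s,(0,0,255));out.append(a)
cv2.imwrite("pics/ov4.png",np.hstack(out))
```

```text
(no output)
```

View pics/ov4.png

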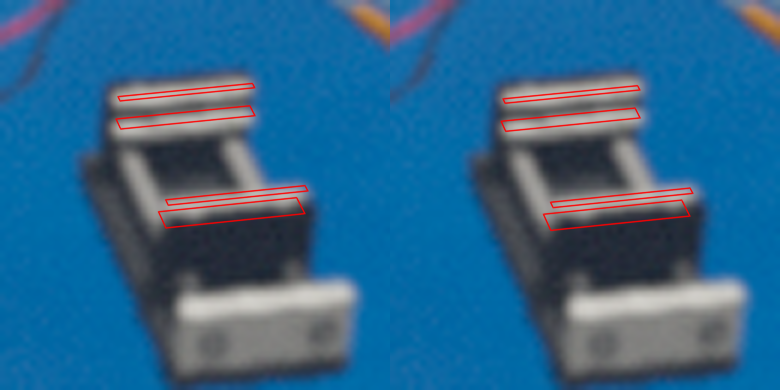

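Request:
move_arm --jaw '[0.42,0.42,0.42,0.42,0.42]' --pt "-0.0014 0.05 0.0019" --pt "0 0.05 0" --pt "0 0.04 0" --pt "0 0.025 0" --pt "0 0.0125 0" --roll '[0,0,0,0,0]'

```text
t: 4.58
eef_pos: [0.4962, 0.1355, 0.0119]
ee_rot: [-1.569, 0.001, 1.661]
force: [0.0, -0.7, 0.5]
width: 0.0511
```

Request:
move_arm --jaw '[0.42,0.8,0.8,0.8,0.8]' --pt "0 0 0" --pt "0 0 0" --pt "0 0 0" --pt "0 0 0" --pt "0 0 0" --roll '[0,0,0,0,0]' --grip_force 15

```text
t: 5.2
eef_pos: [0.4972, 0.1368, 0.014]
ee_rot: [-1.572, -0.001, 1.662]
force: [-1.3, 0.3, 6.9]
width: 0.0301
```

Request:
move_arm --jaw '[0.8,0.8,0.8,0.8,0.8]' --pt "0 -0.002 0" --pt "0 -0.03 0" --pt "0 -0.06 0" --pt "0 -0.06 0" --pt "0 -0.03 0" --roll '[0,0,0,0,0]'

```text
t: 5.82
eef_pos: [0.4974, 0.1367, 0.1987]
ee_rot: [-1.575, -0.002, 1.662]
force: [-0.3, -0.6, -1.1]
width: 0.0298
```

Run:
```python
from station import arm
import cv2,numpy as np
s=arm.get_state();print(s["t"],s["eef_pos"],s["force"],s["width"])
f=arm.grab_frame("scene");cv2.imwrite("pics/scene2.png",f["pixels"]);cv2.imwrite("pics/scene2c.png",cv2.resize(f["pixels"][160:400,130:400],None,fx=2.8,fy=2.4,interpolation=cv2.INTER_CUBIC))
```

```text
5.825 [0.49739426 0.136708   0.19868067] [-0.27112119 -0.64699014 -1.11137912] 0.02984273419466722
```

View pics/scene2c.png

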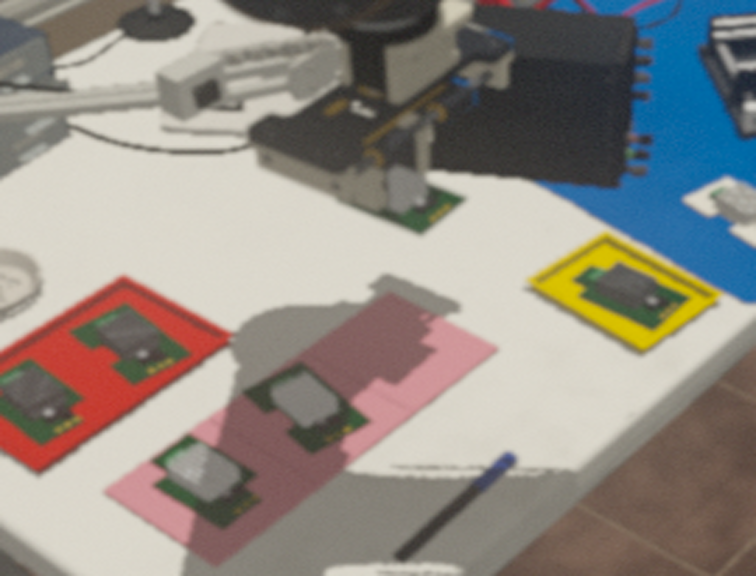

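```bash
python3 - <<'E'
import numpy as np
hx,hy,a=.5166,-.3785,np.radians(-41)
for c in (.013,0):
    print(hx+c*np.cos(a),hy+c*np.sin(a))
E
python3 plan.py .4974 .1367 .1987 95.2  .455 -.08 .235 80 5  .49 -.25 .235 62 5   .5264 -.387 .15 49 5 | sed 's/np.float64(\([-0-9.]*\))/\1/g'
```

```text
0.526411224542896 -0.3870287673768766
0.5166 -0.3785
[[-0.0424, -0.0073, 0.0124], [-0.043, -0.0073, 0.0101], [-0.0435, -0.0073, 0.0078], [-0.0438, -0.0073, 0.0055], [-0.044, -0.0073, 0.0032]] roll 0.0531 len 0.0448
[[-0.0323, -0.0, -0.0128], [-0.0314, -0.0, -0.0148], [-0.0304, -0.0, -0.0167], [-0.0293, -0.0, -0.0186], [-0.0281, -0.0, -0.0204]] roll 0.0628 len 0.0347
[[-0.0208, 0.017, -0.0193], [-0.0199, 0.017, -0.0202], [-0.0189, 0.017, -0.0211], [-0.018, 0.017, -0.0219], [-0.017, 0.017, -0.0227]] roll 0.0454 len 0.0331
```

Request:
move_arm --jaw '[0.8,0.8,0.8,0.8,0.8]' --pt "-0.042 -0.009 0.012" --pt "-0.043 -0.008 0.01" --pt "-0.0435 -0.007 0.008" --pt "-0.044 -0.007 0.0055" --pt "-0.044 -0.005 0.003" --roll '[0.053,0.053,0.053,0.053,0.053]'

```text
t: 6.5
eef_pos: [0.4538, -0.0815, 0.2311]
ee_rot: [-1.571, -0.0, 1.395]
force: [1.7, -0.1, -1.1]
width: 0.0298
```

Request:
move_arm --jaw '[0.8,0.8,0.8,0.8,0.8]' --pt "-0.0325 0 -0.013" --pt "-0.0315 0 -0.015" --pt "-0.0305 0 -0.0165" --pt "-0.0295 0 -0.0185" --pt "-0.028 0 -0.0205" --roll '[0.063,0.063,0.063,0.063,0.063]'

```text
t: 7.12
eef_pos: [0.4893, -0.2518, 0.2306]
ee_rot: [-1.57, 0.0, 1.079]
force: [0.8, 0.4, -0.3]
width: 0.0304
```

Request:
move_arm --jaw '[0.8,0.8,0.8,0.8,0.8]' --pt "-0.021 0.017 -0.0195" --pt "-0.02 0.017 -0.02" --pt "-0.019 0.017 -0.021" --pt "-0.018 0.017 -0.022" --pt "-0.017 0.017 -0.0225" --roll '[0.0455,0.0455,0.0455,0.0455,0.0455]'

```text
t: 7.75
eef_pos: [0.5252, -0.3887, 0.1448]
ee_rot: [-1.57, 0.0, 0.852]
force: [0.5, -0.4, -1.2]
width: 0.0299
```

Request:
move_arm --jaw '[0.8,0.8]' --pt "0 0.01 0" --pt "0 0 0" --roll '[0,0]'

```text
t: 8.0
eef_pos: [0.5244, -0.3873, 0.1346]
ee_rot: [-1.568, 0.001, 0.854]
force: [0.4, 0.9, -1.2]
width: 0.0301
```

```bash
cat > look.py <<'E'
import sys
from station import arm
from h import *
n=sys.argv[1]
s=arm.get_state();print(round(s["t"],3),np.round(s["eef_pos"],4),np.round(s["force"],1),np.round(s["ee_rot"],3),s["width"])
ims=[]
for c in("scene","top"):
    f=arm.grab_frame(c);np.savez(f"pics/{c}{n}.npz",**{k:f[k] for k in("pixels","fovy","cx","cy","position","attitude")})
    cen=proj(f,[.5165,-.378,.06])[0];a,o=crop(f,cen,80,80,5);print(c,o);ims.append(cv2.resize(a,(400,400)))
cv2.imwrite(f"pics/look{n}.png",np.hstack(ims))
E
python3 look.py 5
```

```text
8.0 [ 0.5244 -0.3873  0.1346] [ 0.4  0.9 -1.2] [-1.568e+00  1.000e-03  8.540e-01] 0.03008939900165417
scene [360 136]
top [438 222]
```

View pics/look5.png

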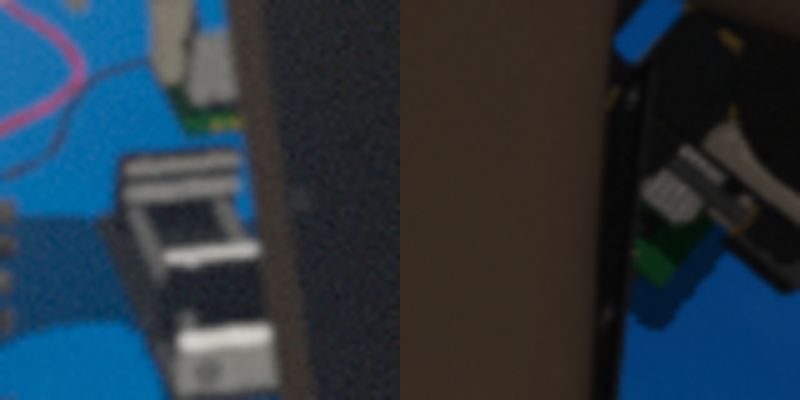

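```bash
cat > ov.py <<'E'
import sys
from h import *
n=sys.argv[1];tx,ty,tz,yaw=map(float,sys.argv[2:6]);tilt=np.radians(float(sys.argv[6])) if len(sys.argv)>6 else 0.
sh=float(sys.argv[7]) if len(sys.argv)>7 else 0.
tong=np.array([(-45,-27),(29,-27),(29,-13),(45,-13),(45,13),(29,13),(29,27),(-45,27)])/1000.
ims=[]
for c in("scene","top"):
    f=dict(np.load(f"pics/{c}{n}.npz"));cen=proj(f,[.5165,-.378,.06])[0];a,o=crop(f,cen,80,80,5)
    P=[np.c_[tong,np.full(8,z)] for z in(0,.0032)];segs=[(q[i],q[(i+1)%8]) for q in P for i in range(8)]+rectseg(-.02,.02,-.015,.015,.0212)
    S=np.array(segs);S[...,0]+=sh
    # tilt about y at pad z=.012 : spring end down for positive
    x,z=S[...,0].copy(),S[...,2]-.012;S[...,0]=x*np.cos(tilt)-z*np.sin(tilt);S[...,2]=x*np.sin(tilt)+z*np.cos(tilt)+.012
    lines(f,a,T(tx,ty,tz-.0075,yaw-np.pi/2,S),o,5,(255,255,0))
    lines(f,a,T(.5166,-.3785,0,np.radians(-41),holdersegs()),o,5,(0,0,255));ims.append(a)
cv2.imwrite(f"pics/ov{n}.png",np.hstack(ims))
E
python3 ov.py 5 .5250 -.3875 .1346 .853
```

```text
(no output)
```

View pics/ov5.png

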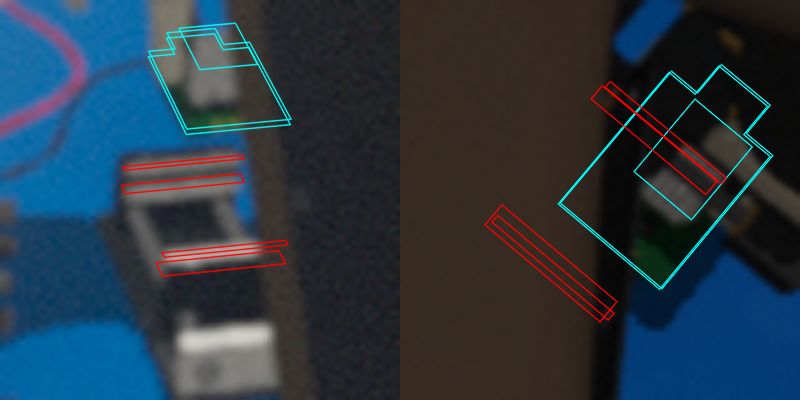

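Request:
move_arm --jaw '[0.8,0.8,0.8,0.8]' --pt "0.001 0.025 -0.002" --pt "0 0.025 0" --pt "0 0.01 0" --pt "0 0 0" --roll '[0,0,0,0]' --grip_force 10

```text
t: 8.6
eef_pos: [0.5277, -0.3882, 0.0764]
ee_rot: [-1.571, 0.0, 0.855]
force: [0.3, 0.7, -0.5]
width: 0.0296
```

```bash
python3 look.py 6
```

```text
8.6 [ 0.5277 -0.3882  0.0764] [ 0.3  0.7 -0.5] [-1.571  0.     0.855] 0.02964325929940878
scene [360 136]
top [438 222]
```

View pics/look6.png

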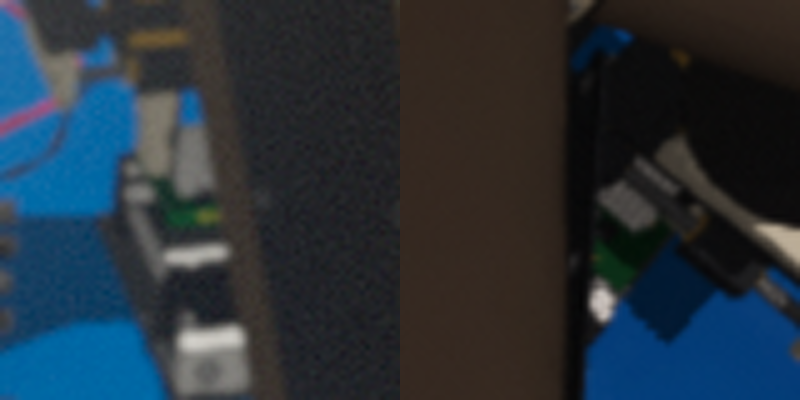

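```bash
python3 ov.py 6 .5275 -.3883 .0758 .854
```

```text
(no output)
```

View pics/ov6.png

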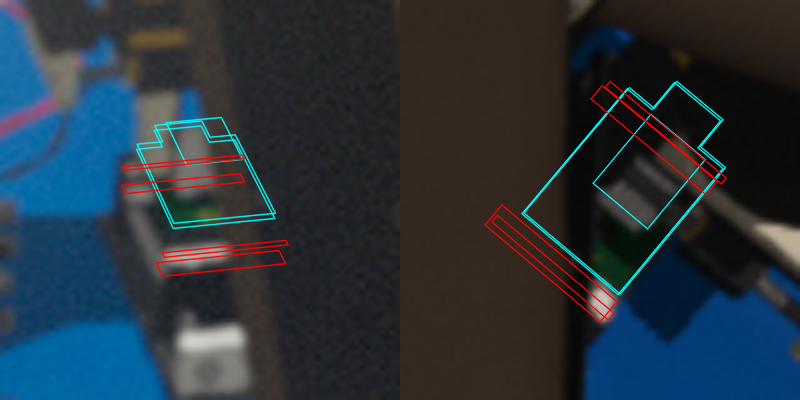

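Request:
move_arm --jaw '[0.8,0.8,0.8]' --pt "0 0.006 0" --pt "0 0.003 0" --pt "0 0 0" --roll '[0,0,0]'

```text
t: 9.07
eef_pos: [0.5274, -0.3885, 0.0668]
ee_rot: [-1.57, 0.0, 0.854]
force: [0.2, -1.0, -1.7]
width: 0.0299
```

Request:
move_arm --jaw '[0.8,0.8,0.8]' --pt "0 0.002 0" --pt "0 0.001 0" --pt "0 0 0" --roll '[0,0,0]'

```text
t: 9.45
eef_pos: [0.5276, -0.3885, 0.0643]
ee_rot: [-1.571, 0.0, 0.854]
force: [-2.0, 0.1, 3.8]
width: 0.0296
```

Request:
move_arm --jaw '[0.8,0.8,0.8]' --pt "0 0.001 0" --pt "0 0.001 0" --pt "0 0 0" --roll '[0,0,0]'

```text
t: 9.82
eef_pos: [0.5274, -0.3884, 0.062]
ee_rot: [-1.57, 0.0, 0.854]
force: [-3.2, 3.2, 3.9]
width: 0.0298
```

Request:
move_arm --jaw '[0.8,0.8,0.8]' --pt "0 0.001 0" --pt "0 0.001 0" --pt "0 0 0" --roll '[0,0,0]'

```text
t: 10.2
eef_pos: [0.5271, -0.3882, 0.0598]
ee_rot: [-1.57, 0.0, 0.854]
force: [-3.5, 4.2, 4.5]
width: 0.0299
```

```bash
python3 look.py 7; python3 ov.py 7 .5275 -.3885 .0602 .854 8; python3 -c "
import cv2,numpy as np
a=cv2.imread('pics/look7.png')[:,:400];b=cv2.imread('pics/ov7.png')[:,:400];cv2.imwrite('pics/l7.png',np.hstack([a,b]))"
```

```text
10.2 [ 0.5271 -0.3882  0.0598] [-3.5  4.2  4.5] [-1.57   0.     0.854] 0.029872218683237868
scene [360 136]
top [438 222]
```

View pics/l7.png

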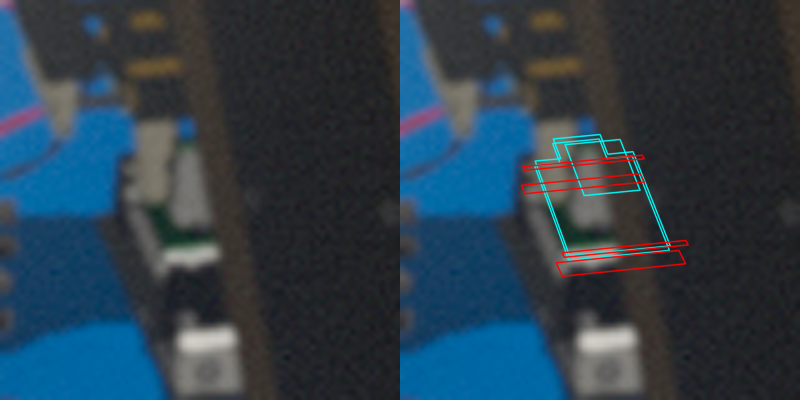

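Request:
move_arm --jaw '[0.8,0.8,0.8,0.8,0.8]' --pt "0 0 0" --pt "0 0 0.003" --pt "0 0 0.003" --pt "0 0 0.002" --pt "0 0 0" --roll '[0,0,0,0,0]' --grip_force 20

```text
t: 10.92
eef_pos: [0.5215, -0.3832, 0.06]
ee_rot: [-1.571, 0.0, 0.854]
force: [0.2, -0.4, -1.2]
width: 0.0297
```

```bash
python3 look.py 8
```

```text
10.925 [ 0.5215 -0.3832  0.06  ] [ 0.2 -0.4 -1.2] [-1.571  0.     0.854] 0.029657465888094415
scene [360 136]
top [438 222]
```

View pics/look8.png

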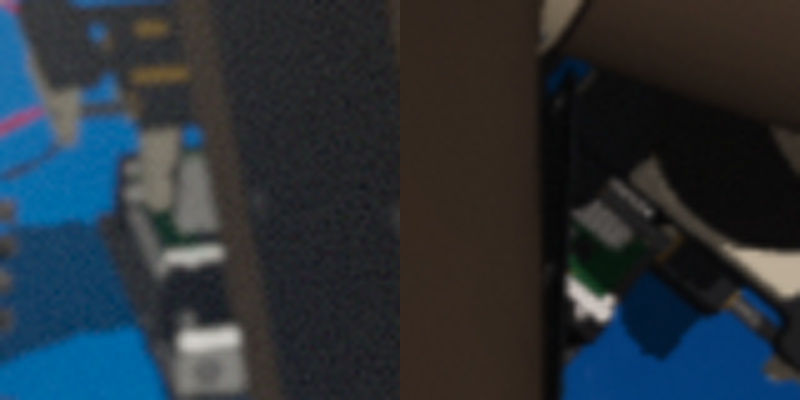

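Request:
move_arm --jaw '[0.8,0.8,0.8]' --pt "0 0 0.002" --pt "0 0 0.002" --pt "0 0 0" --roll '[0,0,0]'

```text
t: 11.4
eef_pos: [0.5193, -0.3811, 0.0604]
ee_rot: [-1.573, -0.0, 0.854]
force: [2.9, -3.6, -2.5]
width: 0.0299
```

Request:
move_arm --jaw '[0.8,0.8,0.8]' --pt "0 0 0.001" --pt "0 0 0.001" --pt "0 0 0" --roll '[0,0,0]'

```text
t: 11.78
eef_pos: [0.5174, -0.3795, 0.0603]
ee_rot: [-1.572, -0.0, 0.854]
force: [3.7, -4.3, -2.1]
width: 0.0299
```

```bash
python3 look.py 9; python3 -c "
import cv2,numpy as np
a=np.load('pics/scene8.npz')['pixels'][170:225,375:420];b=np.load('pics/scene9.npz')['pixels'][170:225,375:420]
cv2.imwrite('pics/cmp9.png',np.hstack([cv2.resize(x,None,fx=8,fy=8,interpolation=cv2.INTER_CUBIC) for x in(a,b)]))"
```

```text
11.775 [ 0.5174 -0.3795  0.0603] [ 3.7 -4.3 -2.1] [-1.572 -0.     0.854] 0.029912770799909623
scene [360 136]
top [438 222]
```

View pics/cmp9.png

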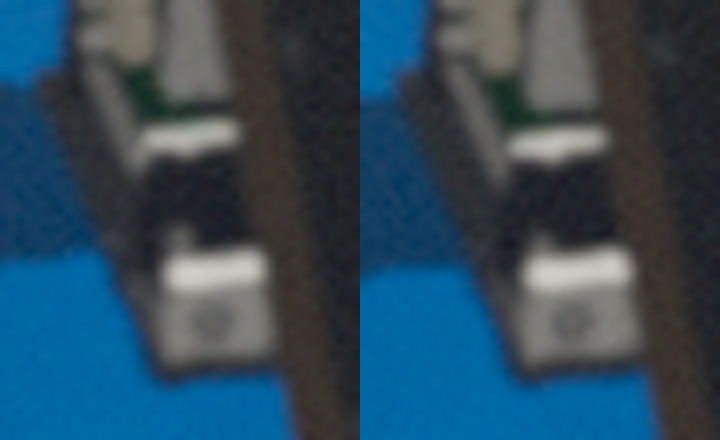

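Request:
move_arm --jaw '[0.8,0.8,0.8,0.8]' --pt "0 0 0.002" --pt "0 0 0.002" --pt "0 0 0.002" --pt "0 0 0" --roll '[0,0,0,0]'

```text
t: 12.38
eef_pos: [0.5131, -0.3757, 0.0604]
ee_rot: [-1.572, -0.0, 0.854]
force: [3.6, -4.1, -1.7]
width: 0.0299
```

Request:
move_arm --jaw '[0.8,0.8,0.8,0.8]' --pt "0 0 0.001" --pt "0 0 0.001" --pt "0 0 0.001" --pt "0 0 0" --roll '[0,0,0,0]'

```text
t: 12.88
eef_pos: [0.5111, -0.374, 0.0605]
ee_rot: [-1.573, -0.0, 0.854]
force: [3.8, -5.9, -2.0]
width: 0.0292
```

```bash
python3 look.py 10; python3 -c "
import cv2,numpy as np
a=np.load('pics/scene8.npz')['pixels'][165:225,370:420];b=np.load('pics/scene10.npz')['pixels'][165:225,370:420]
cv2.imwrite('pics/cmp10.png',np.hstack([cv2.resize(x,None,fx=8,fy=8,interpolation=cv2.INTER_CUBIC) for x in(a,b)]))"
```

```text
12.875 [ 0.5111 -0.374   0.0605] [ 3.8 -5.9 -2. ] [-1.573 -0.     0.854] 0.029240121719941375
scene [360 136]
top [438 222]
```

View pics/cmp10.png

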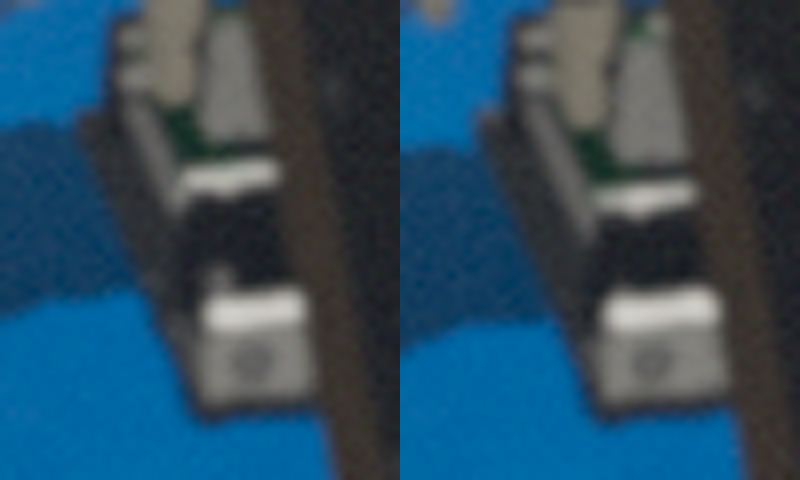

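```bash
cat > jaw.py <<'E'
import sys
from h import *
a=dict(np.load("pics/scene0.npz"));n=sys.argv[1]
A=dict(np.load("pics/scene6.npz"));B=dict(np.load(f"pics/scene{n}.npz"))
a0=A["pixels"].astype(np.float32).mean(2);b=B["pixels"].astype(np.float32).mean(2)
# template: jaw strip + dark back (rest) cols 393..404 rows 184..198
o=proj(A,T(.5166,-.3785,0,np.radians(-41),[[[-.043,0,.05]]])[0])[0];print("jaw px",o)
x0,x1,y0,y1=393,403,184,196
t=cv2.resize(a0[y0:y1,x0:x1],None,fx=10,fy=10,interpolation=cv2.INTER_CUBIC);w=cv2.resize(b[y0-3:y1+8,x0-3:x1+6],None,fx=10,fy=10,interpolation=cv2.INTER_CUBIC)
r=cv2.matchTemplate(w,t,cv2.TM_CCOEFF_NORMED);_,m,_,p=cv2.minMaxLoc(r);sh=np.array(p)/10-3
P=proj(A,T(.5166,-.3785,0,np.radians(-41),[[[-.043,0,.057],[-.053,0,.057]]])[0]);u=(P[1]-P[0])/10
print("shift px",sh,"score",round(m,3),"d mm",round(float(sh@u/(u@u)),2))
E
for n in 7 8 9 10; do python3 jaw.py $n; done
```

```text
jaw px [404.93642312 188.8238435 ]
shift px [0. 0.] score 0.994 d mm 0.0
jaw px [404.93642312 188.8238435 ]
shift px [0.2 0. ] score 0.996 d mm 0.35
jaw px [404.93642312 188.8238435 ]
shift px [0.9 0.8] score 0.994 d mm 4.44
jaw px [404.93642312 188.8238435 ]
shift px [2.1 2.6] score 0.99 d mm 13.01
```

```bash
python3 -c "
import cv2,numpy as np
ims=[cv2.resize(np.load('pics/top%d.npz'%n)['pixels'][250:300,440:490],None,fx=8,fy=8,interpolation=cv2.INTER_CUBIC) for n in(8,10)]
cv2.imwrite('pics/tc10.png',np.clip(np.hstack(ims).astype(float)*1.5,0,255).astype(np.uint8))"
```

```text
(no output)
```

View pics/tc10.png

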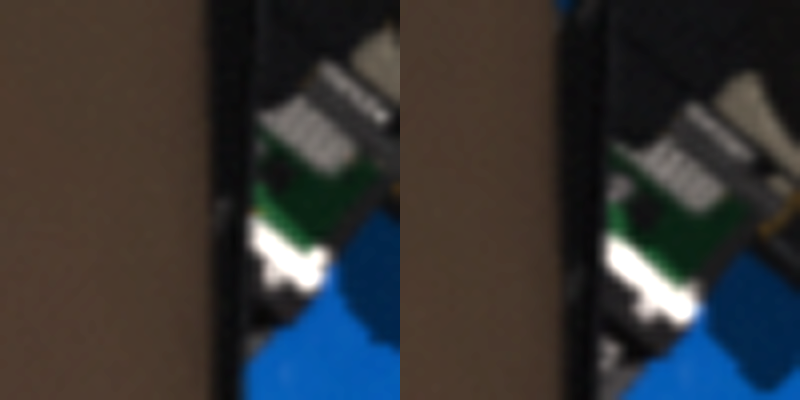

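```bash
python3 -c "
import cv2,numpy as np
ims=[]
for n,(r,c) in((6,(258,470)),(8,(262,468)),(10,(262,462))):
    p=np.load('pics/top%d.npz'%n)['pixels'][r:r+34,c:c+26]
    ims.append(cv2.resize(p,None,fx=10,fy=14,interpolation=cv2.INTER_NEAREST))
cv2.imwrite('pics/tc11.png',np.clip(np.hstack(ims).astype(float)*2,0,255).astype(np.uint8))"
```

```text
(no output)
```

View pics/tc11.png

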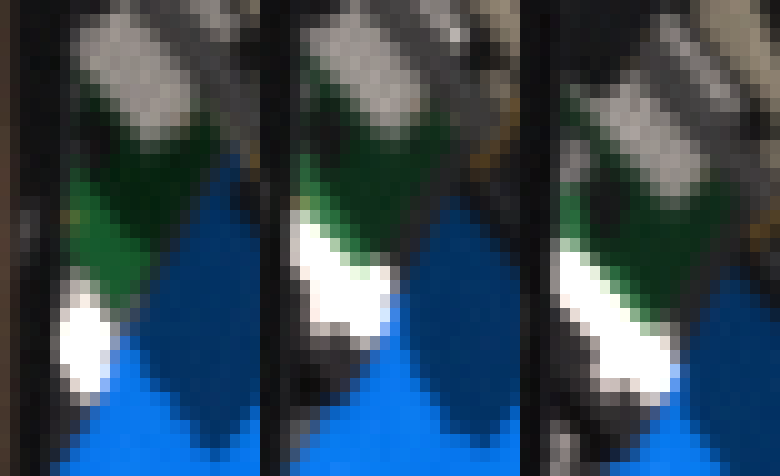

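Request:
move_arm --jaw '[0.8,0.8,0.8,0.8]' --pt "0 0 0" --pt "0 0.0015 0" --pt "0 0.0015 -0.0005" --pt "0 0 0" --roll '[0,0,0,0]' --grip_force 14

```text
t: 13.48
eef_pos: [0.5123, -0.3748, 0.0585]
ee_rot: [-1.574, -0.0, 0.855]
force: [4.1, -5.4, 3.6]
width: 0.0301
```

Request:
move_arm --jaw '[0.8,0.8,0.8]' --pt "0 0.001 -0.0005" --pt "0 0.001 -0.0005" --pt "0 0 0" --roll '[0,0,0]'

```text
t: 13.85
eef_pos: [0.513, -0.3755, 0.0566]
ee_rot: [-1.574, -0.0, 0.855]
force: [3.8, -4.7, 5.2]
width: 0.0301
```

Request:
move_arm --jaw '[0.8,0.8,0.8]' --pt "0 0.001 -0.0005" --pt "0 0.001 0" --pt "0 0 0" --roll '[0,0,0]'

```text
t: 14.22
eef_pos: [0.5135, -0.3759, 0.0546]
ee_rot: [-1.575, -0.0, 0.855]
force: [4.2, -5.9, 2.4]
width: 0.0299
```

```bash
python3 look.py 12; python3 jaw.py 12;  python3 -c "
import cv2,numpy as np
a=np.load('pics/scene10.npz')['pixels'][155:225,365:415];b=np.load('pics/scene12.npz')['pixels'][155:225,365:415]
cv2.imwrite('pics/cmp12.png',np.hstack([cv2.resize(x,None,fx=8,fy=8,interpolation=cv2.INTER_CUBIC) for x in(a,b)]))"
```

```text
14.225 [ 0.5135 -0.3759  0.0546] [ 4.2 -5.9  2.4] [-1.575 -0.     0.855] 0.029943887528141956
scene [360 136]
top [438 222]
jaw px [404.93642312 188.8238435 ]
shift px [1.3 2.3] score 0.995 d mm 10.54
```

View pics/cmp12.png

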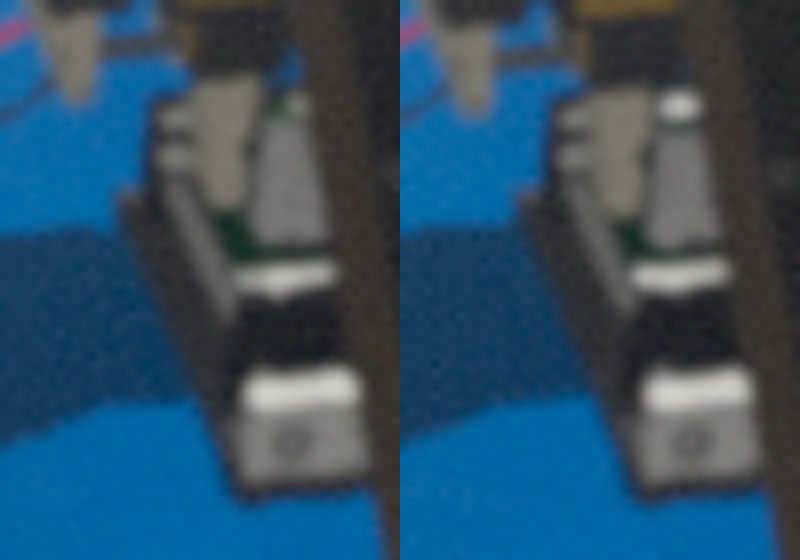

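Request:
move_arm --jaw '[0.8,0.8,0.8]' --pt "0 0.001 0.001" --pt "0 0.001 0" --pt "0 0 0" --roll '[0,0,0]'

```text
t: 14.7
eef_pos: [0.5128, -0.3752, 0.0527]
ee_rot: [-1.575, -0.0, 0.855]
force: [5.5, -6.2, 4.7]
width: 0.0297
```

Request:
move_arm --jaw '[0.8,0.8,0.8]' --pt "0 0.001 0" --pt "0 0 0" --pt "0 0 0" --roll '[0,0,0]'

```text
t: 15.08
eef_pos: [0.5129, -0.3753, 0.0518]
ee_rot: [-1.575, -0.0, 0.855]
force: [4.0, -6.7, 4.7]
width: 0.0296
```

```bash
python3 look.py 13; python3 jaw.py 13;  python3 -c "
import cv2,numpy as np
a=np.load('pics/scene12.npz')['pixels'][155:205,370:415];b=np.load('pics/scene13.npz')['pixels'][155:205,370:415]
cv2.imwrite('pics/cmp13.png',np.hstack([cv2.resize(x,None,fx=8.8,fy=11,interpolation=cv2.INTER_CUBIC) for x in(a,b)]))"
```

```text
15.075 [ 0.5129 -0.3753  0.0518] [ 4.  -6.7  4.7] [-1.575 -0.     0.855] 0.029553024418946187
scene [360 136]
top [438 222]
jaw px [404.93642312 188.8238435 ]
shift px [1.8 2.4] score 0.985 d mm 11.77
```

View pics/cmp13.png

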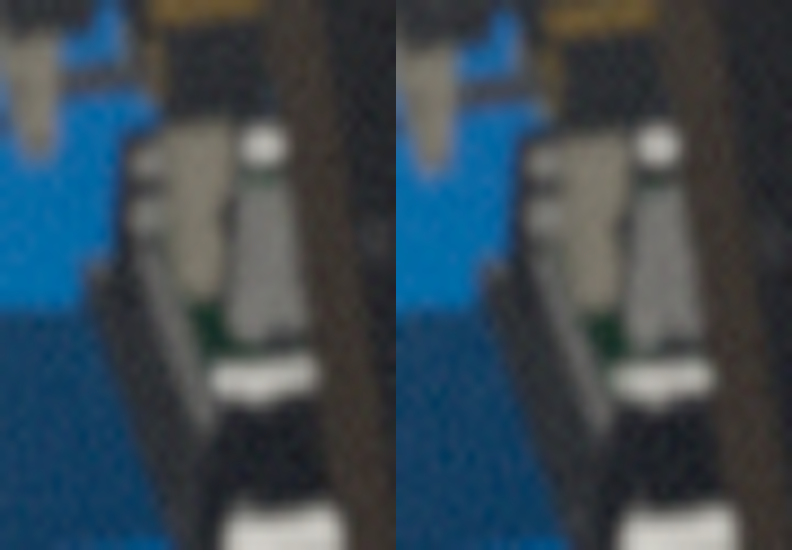

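Request:
move_arm --jaw '[0.8,0.8,0.8]' --pt "0 0.001 0" --pt "0 0 0" --pt "0 0 0" --roll '[0,0,0]'

```text
t: 15.55
eef_pos: [0.5129, -0.3754, 0.0518]
ee_rot: [-1.576, -0.0, 0.855]
force: [2.6, -4.0, 12.1]
width: 0.0299
```

Request:
move_arm --jaw '[0.8,0.8,0.8,0.8,0.8]' --pt "0 -0.0005 -0.001" --pt "0 0 -0.001" --pt "0 0 -0.001" --pt "0 0 -0.001" --pt "0 0 0" --roll '[0,0,0,0,0]'

```text
t: 16.18
eef_pos: [0.5155, -0.3776, 0.0518]
ee_rot: [-1.574, -0.0, 0.855]
force: [2.0, -2.4, 10.4]
width: 0.03
```

```bash
python3 look.py 14; python3 jaw.py 14;  python3 -c "
import cv2,numpy as np
a=np.load('pics/scene13.npz')['pixels'][155:205,370:415];b=np.load('pics/scene14.npz')['pixels'][155:205,370:415]
cv2.imwrite('pics/cmp14.png',np.hstack([cv2.resize(x,None,fx=8.8,fy=11,interpolation=cv2.INTER_CUBIC) for x in(a,b)]))"
```

```text
16.175 [ 0.5155 -0.3776  0.0518] [ 2.  -2.4 10.4] [-1.574 -0.     0.855] 0.03003396378688428
scene [360 136]
top [438 222]
jaw px [404.93642312 188.8238435 ]
shift px [1.1 1.7] score 0.984 d mm 8.03
```

View pics/cmp14.png

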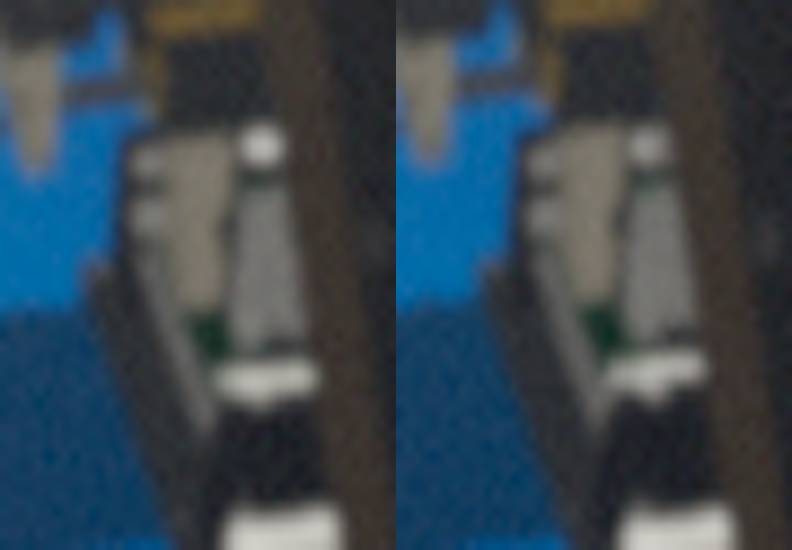

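Request:
move_arm --jaw '[0.8,0.8,0.8,0.8]' --pt "0 -0.0005 -0.001" --pt "0 0 -0.001" --pt "0 0 -0.0005" --pt "0 0 0" --roll '[0,0,0,0]'

```text
t: 16.77
eef_pos: [0.5169, -0.3789, 0.0518]
ee_rot: [-1.573, -0.0, 0.855]
force: [2.2, -1.4, 9.0]
width: 0.0301
```

```bash
python3 look.py 15; python3 jaw.py 15
```

```text
16.775 [ 0.5169 -0.3789  0.0518] [ 2.2 -1.4  9. ] [-1.573 -0.     0.855] 0.03008447048655064
scene [360 136]
top [438 222]
jaw px [404.93642312 188.8238435 ]
shift px [0.9 1.2] score 0.988 d mm 5.88
```

Request:
move_arm --jaw '[0.8,0.8,0.55,0.45,0.45]' --pt "0 -0.0005 0" --pt "0 0 0" --pt "0 0 0" --pt "0 0 0" --pt "0 0 0" --roll '[0,0,0,0,0]'

```text
t: 17.5
eef_pos: [0.5151, -0.3779, 0.0499]
ee_rot: [-1.569, 0.0, 0.854]
force: [0.4, -0.3, 0.5]
width: 0.0475
```

```bash
python3 look.py 16; python3 jaw.py 16
```

```text
17.5 [ 0.5151 -0.3779  0.0499] [ 0.4 -0.3  0.5] [-1.569  0.     0.854] 0.047522252079284476
scene [360 136]
top [438 222]
jaw px [404.93642312 188.8238435 ]
shift px [1.  1.3] score 0.989 d mm 6.42
```

View pics/look16.png

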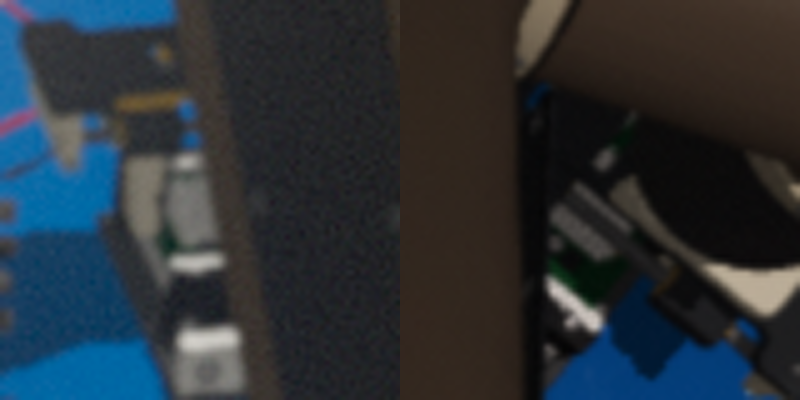

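Released. The spring jaw is about 6 mm back, as it should be with a board seated. Next I retract straight up and swing clear to get an open view.

Request:
move_arm --jaw '[0.35,0.35,0.35,0.35,0.35]' --pt "0 0 0" --pt "0 -0.01 0" --pt "0 -0.03 0" --pt "0 -0.055 0" --pt "0 -0.06 0" --roll '[0,0,0,0,0]'

```text
t: 18.23
eef_pos: [0.5155, -0.3782, 0.2074]
ee_rot: [-1.57, 0.0, 0.854]
force: [2.1, -0.3, 0.1]
width: 0.057
```

```bash
python3 plan.py .515 -.378 .205 48.9  .465 -.16 .235 48.9 5 .48 .10 .23 48.9 6| sed 's/np.float64(\([-0-9.]*\))/\1/g'
```

```text
[[0.0263, -0.006, 0.0362], [0.0263, -0.006, 0.0362], [0.0263, -0.006, 0.0362], [0.0263, -0.006, 0.0362], [0.0263, -0.006, 0.0362]] roll -0.0 len 0.0451
[[0.0343, 0.0008, 0.0266], [0.0343, 0.0008, 0.0266], [0.0343, 0.0008, 0.0266], [0.0343, 0.0008, 0.0266], [0.0343, 0.0008, 0.0266], [0.0343, 0.0008, 0.0266]] roll -0.0 len 0.0434
```

Request:
move_arm --jaw '[0.35,0.35,0.35,0.35,0.35]' --pt "0.0265 -0.006 0.036" --pt "0.0265 -0.006 0.036" --pt "0.0265 -0.006 0.036" --pt "0.0265 -0.006 0.036" --pt "0.0265 -0.006 0.036" --roll '[0,0,0,0,0]'

```text
t: 18.85
eef_pos: [0.4668, -0.159, 0.2367]
ee_rot: [-1.572, -0.001, 0.854]
force: [-0.1, -0.3, -0.4]
width: 0.0568
```

Request:
move_arm --jaw '[0.35,0.35,0.35,0.35,0.35]' --pt "0.0345 0 0.0265" --pt "0.0345 0 0.0265" --pt "0.0345 0 0.0265" --pt "0.0345 0 0.0265" --pt "0.0345 0 0.0265" --roll '[0,0,0,0,0]'

```text
t: 19.48
eef_pos: [0.4806, 0.0583, 0.2366]
ee_rot: [-1.571, -0.001, 0.854]
force: [-0.2, 0.2, -0.0]
width: 0.057
```

```bash
python3 look.py 17; python3 jaw.py 17; python3 ov.py 17 .5166 -.3785 .0525 .8552; python3 -c "
import cv2,numpy as np
cv2.imwrite('pics/top17.png',np.load('pics/top17.npz')['pixels'])"
```

```text
19.475 [0.4806 0.0583 0.2366] [-0.2  0.2 -0. ] [-1.571e+00 -1.000e-03  8.540e-01] 0.05701623694920296
scene [360 136]
top [438 222]
jaw px [404.93642312 188.8238435 ]
shift px [1.2 1.3] score 0.991 d mm 6.77
```

View pics/look17.png

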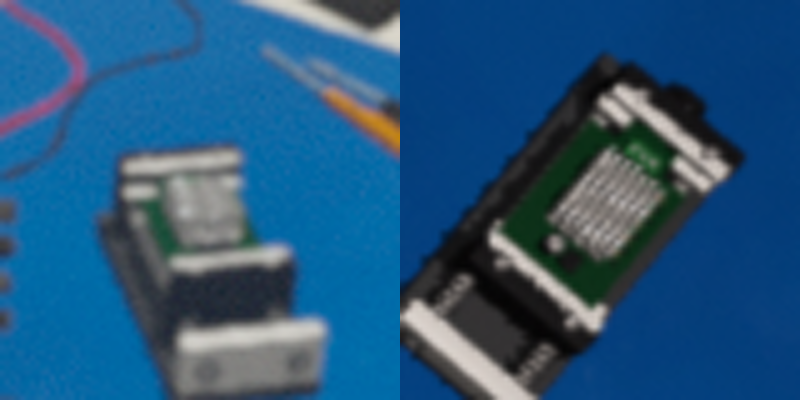

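View pics/ov17.png

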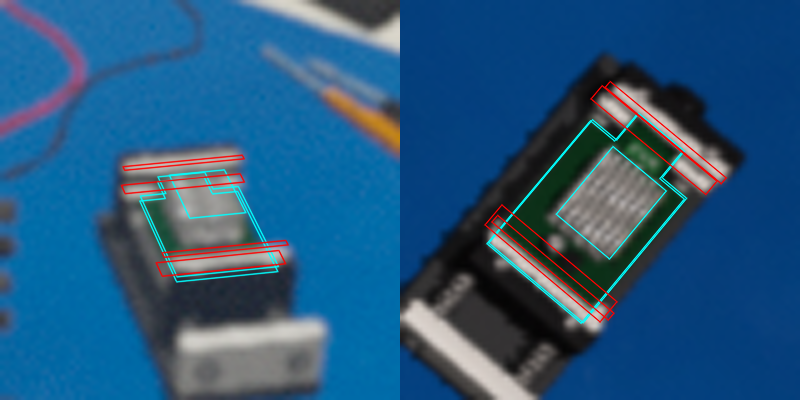

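View pics/top17.png

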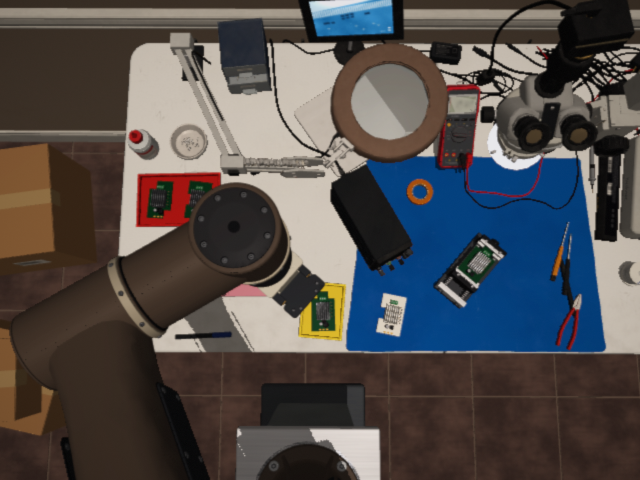

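Run:
```python
from h import *
H=(.5166,-.3785,0,np.radians(-41))
for cam,(a,b) in(("top",(1,17)),("scene",(1,17))):
    A=dict(np.load(f"pics/{cam}{a}.npz"));B=dict(np.load(f"pics/{cam}{b}.npz"))
    ga,gb=[x["pixels"].astype(np.float32).mean(2) for x in(A,B)]
    P=proj(A,T(*H,[[[-.042,0,.057],[-.052,0,.057]]])[0]);u=(P[1]-P[0])/10
    # mask of jaw top+back region in rest pose
    m=np.zeros(ga.shape,np.uint8);c=T(*H,[[[-.036,-.034,.057],[-.036,.034,.057],[-.058,.034,.057],[-.058,-.034,.057]]])[0]
    cv2.fillPoly(m,[np.round(proj(A,c)).astype(np.int32)],1);ys,xs=np.nonzero(m)
    from scipy.ndimage import map_coordinates as mc
    best=[]
    for d in np.arange(0,12,.25):
      for e in np.arange(-.75,.76,.25):
        v=u*d+np.array([e,0]);s=mc(gb,[ys+v[1],xs+v[0]],order=1);best.append((np.corrcoef(s,ga[ys,xs])[0,1],d,e))
    print(cam,sorted(best)[-3:])
```

```text
top [(np.float64(0.985498004969212), np.float64(5.75), np.float64(-0.25)), (np.float64(0.9858095037692309), np.float64(6.0), np.float64(0.0)), (np.float64(0.9863081632158176), np.float64(6.25), np.float64(0.0))]
scene [(np.float64(0.9851597685325176), np.float64(5.75), np.float64(0.75)), (np.float64(0.9852168948809121), np.float64(6.25), np.float64(0.75)), (np.float64(0.9857587883820591), np.float64(6.0), np.float64(0.75))]
```

Run:
```python
from station import arm
import numpy as np,cv2
cv2.imwrite("pics/s17.png",np.load("pics/scene17.npz")["pixels"])
print(arm.job_done())
```

```text
the job is handed in; nothing more can be done
None
```

View pics/s17.png

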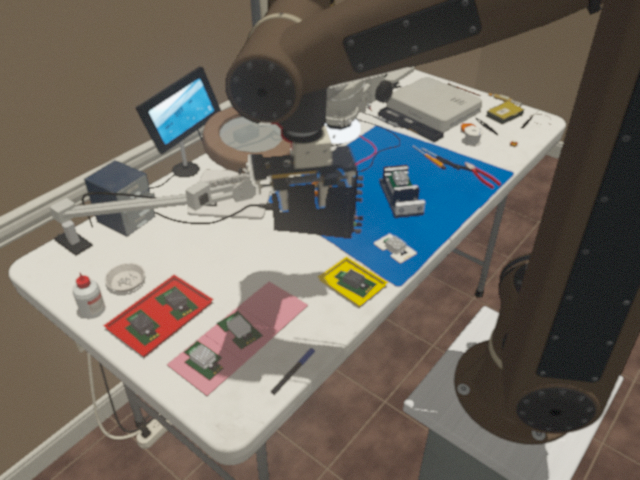

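The tongue spare is clamped in the board holder, heatsink up, and I handed the job in at about 19.5 s of the 58 s allowed. It is the spare whose outline matches the failed module in the yellow tray.

**How it went in:** The tool can't tilt, so I pressed the tongue end on the fixed lip to pivot the board in the grip. I slid the other end under the sprung lip and pushed the jaw back about 12 mm. Then I lowered the board flat and let the jaw slide it under the fixed lip before opening the gripper.

**Last checks:**
- **Seating:** with the arm clear, both cameras put the sprung jaw 6.0 to 6.25 mm back; it should be 6 mm. A cruder image match gave 6.8 mm. The board outline fits the expected flat, centred position in both views.
- **Flatness:** before release, pressing down stiffened sharply from about 5 N to 12 N with no further movement, so both ends were resting on the ledges.
- **Other modules:** the other two spares, the failed modules and the white look-alike show no visible movement in the final scene picture. I checked that by eye only.

**Disagreements:** my position estimates for the holder differed by up to 5 mm and about 4° between the two cameras. During the push, the jaw travel read from the picture was about 2 mm more than from the tool position. Neither affected the final result.

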